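Snap the spool spindle into the stand

TASK

Take the thick-barrelled spindle out of its wooden rest and plug it upright into the blind hole of the white spool stand, pressing straight down past the sprung tabs until its collar sits flush on the stand. Let go of it, and leave the slim spindle in its rest and the spool, scraper and bracket where they lie.

Things in the scene. Friction and masses are not known exactly. Their poses are not given: they have to be found in the camera images.
- spindle: thick aluminium spindle, 128 mm long, 0.18 to 0.33 kg, z up its axis. Origin: centre of the collar's underside. Above it the collar, 66 mm across and 8 mm thick, then the barrel to grip, 46 mm across and 80 mm tall (its top is 88 mm above the origin). Below, a round shank 26 mm across, 40 mm long. At the start it hangs upright by its collar in one of the rests
- spindle_tip (a point): centre of the shank's flat, sharp-edged foot, 40 mm below the thick spindle's origin. A groove 20.4 mm across runs round the shank from 9.5 to 26 mm above the foot
- slim_spindle: the slim aluminium spindle, same shank and collar but a barrel only 24 mm in diameter and 55 mm tall; hangs in the other rest and stays there. Origin at the centre of the collar's underside, z up
- stand: white plastic spool stand, fixed to the bench: round foot 150 mm in diameter and 12 mm thick, with a square boss 90 x 90 mm in its middle whose flat top is 60 mm above the bench. Origin at the centre of the underside, z up, x and y square to the boss's sides
- stand_mouth (a point): centre of the hole's mouth in the boss's top: round, 28 mm across, vertical, 44 mm deep, blind, sharp-edged. In it two sprung tabs (on the stand's x axis) meet the foot 16 mm down, resist with about 10 N until they snap into the groove in the last 2.5 mm; the collar then rests on the boss and the spindle's origin is at this point
- rest_a: wooden block 84 x 84 x 62 mm, fixed, with a loose through hole 44 mm in diameter in its top; the thick spindle hangs in it with its collar on the top face. Origin at the centre of the underside
- rest_b: a block the same as the other rest, fixed; the slim spindle hangs in it. Origin at the centre of the underside
- spool: full filament spool lying flat, 200 mm in diameter, 64 mm tall, black with cardboard flanges; bystander. Origin at the centre of the underside
- scraper: bed scraper lying flat, 200 mm long, black handle and steel blade; bystander. Origin at the middle of its underside
- bracket: small yellow printed angle bracket, 70 x 40 x 51 mm; bystander. Origin at the middle of its underside
Things that resemble listed ones, but are neither listed nor needed, are in the scene too. What is shaped like the spindle but yellow is not meant.

How it is judged:
At the end, for the whole second after the job is handed in: The thick spindle stands still in the stand's hole: its axis within 3 mm of the hole's and 0.04 rad of upright, its collar within 2 mm of the boss's top; the slim spindle, spool, scraper and bracket are within 30 mm of where they started (horizontal distance between spindle and stand_mouth below 0.003 m and z of spindle in the frame of stand_mouth between -0.003 and 0.002 m and angle between the z axis of spindle and the z axis of stand, either way round below 0.04 rad and linear speed of spindle below 0.01 m/s and distance of each of slim_spindle, spool, scraper, bracket from where it was at the start of the episode below 0.03 m); the robot touches nothing.
It fails at once if the slim spindle is pulled out of its rest or tipped (distance of slim_spindle from where it was at the start of the episode above 0.03 m or angle between slim_spindle's own z axis and vertical above 0.5 rad).
It fails at once if the spool, scraper or bracket is moved (distance of any of spool, scraper, bracket from where it was at the start of the episode above 0.03 m).
It also fails if it takes over 51 s, if anything falls off the work surface, if the arm or the gripper's body presses on something with over 40 N, if the wrist force passes 120 N, or if a joint passes its speed limit or range.

ROBOT

A 6-joint arm with a two-finger parallel gripper is mounted at the origin on the work surface. World frame = base frame: x ahead of the robot, y to its left, z up, the work surface at z = 0. Lengths are in m, angles in rad, forces in N, time in s.
With the tool pointing down it reaches from about 0.325 to 0.75 m from the base axis. Payload 7.6 kg.
Tool frame: the origin (TCP) lies at the very end of the fingers, on their centre line; the grasp point (between the pads) lies 19 mm behind it; z points along the fingers, y is the line along which they close (so a half turn about z gives the same grasp; the last joint's range is limited). The gripper opens to 85 mm and grips with 20 to 120 N. Pads are 22 mm wide; open, the fingers measure 114 mm over their backs; the gripper's body (76 mm by 85 mm) begins 54 mm behind the grasp point. The pads swing forward as they close: fully open they stand 13 mm farther back than shut.
Start: joints at [-0.07, 0.052, 1.401, -0, 1.689, -0.07], TCP at [0.525, 0, 0.231] pointing down, gripper open.
Joint ranges: [-2.9, 2.9], [-0.91, 2.17], [0.12, 2.37], [-1.06, 4.2], [0.26, 2.73], [-2.93, 2.93]. Speed limits (rad/s): [2.57, 2.57, 3.01, 3.14, 3.14, 3.14].

INTERFACE

Orientations are given as a unit quaternion [x, y, z, w].
In Python, from station import get_state, snapshot, close_job gives the robot as it stands. The module is installed in compiled form; this text tells all that it offers.
- The arm moves only by the tool drive_tool, never from a script. Its argument "moves" is a list of rows, each a list of 3 entries, a list of its own where there are three numbers: the opening, from 0 (shut) to 1 (fully open), then the shift along the tool's x, y, z normalised to -1 to 1, where 1 is 100 mm, then the turn about the tool's z normalised to -1 to 1, where 1 is 1.5 rad. In form: [[grip, [tx, ty, tz], roll], ...]. A call has 1 to 20 rows; each row is the pose to reach, as a shift and turn from the pose commanded when the call began, along the tool's axes at that moment; what a row does not reach only later rows make up. A row lasts 1/10 s, in which the tool goes at most 50 mm and 8.59 degrees, less where a joint would pass 70% of its speed; a pose out of reach is approached as far as the arm can. A call with a number of a shift or a turn outside -1 to 1 is refused whole. A call with a gripper value outside its range is refused whole. The fingers move at their own pace and stop on an object; "force" is the grip in N (left out, the last holds). Time passes only in rows, so rows that repeat a pose let the fingers close. It gives the time, the measured TCP pose, the force, the opening and the grip force at its end, in the units of the state.
- get_state(): the state, without advancing time (a new reading comes with each control period).
- snapshot(name): name is "scene" or "side" or "wrist"; returns a dict with "image" (420x560x3 uint8, red, green, blue), "fx", "fy", "cx", "cy" (pixels), "world_from_camera" (4x4, takes a point from camera to world coordinates). Camera axes: x right, y down, z forward; pixel columns grow to the right and rows downward; lengths in m; the calibration is good to about 2 mm. A picture is of the moment at which its call begins. There is no depth.
- close_job(): hands the job in; it is judged then, once.
The state is a dict: "clock": time; "joint_positions": joint angles; "qvel": joint speeds; "tau": joint torques, N m; "eef_pos": TCP position; "tool_rot": TCP orientation; "ft_force": force on the tool from outside, world axes, zero at the start; "wrist_torque": the same for the moment, N m; "width": finger opening in m; "grasp_force": force on a finger pad.
Only numpy, scipy, OpenCV 4.12 (cv2) and the standard library are available. Lean on these libraries where they do the work, as an engineer would, in place of code of your own. Each camera call takes 0.05 s, during which the arm holds its last target. There are 200 camera calls.

## Working session

There is one attempt and no reset: what is moved stays moved. The work goes in short steps, Python scripts to look and compute and a tool call to move; the robot and the scene stay as the last step left them, time stands still between calls to the robot, and variables do not carry over. Pictures are saved under pics/ and viewed, at most 10 in all, crops included, and the job is handed in when it is done.

Besides the shell and the picture viewer there is one more tool, called after ">>>" by a JSON object that holds its "name" and its "arguments", one argument or row to a line. drive_tool: Moves the arm, as the interface text tells. Scaled input: -1 to 1 covers 100 mm each way for a shift and 1.5 rad each way for a turn. Its arguments: {"type":"object","properties":{"moves":{"type":"array"},"force":{"type":"number"}},"required":["moves"]}

```bash
mkdir -p pics; cat > h.py <<'E'
import numpy as np, cv2, pickle
from station import get_state, snapshot, close_job
def snap(n,f):
    s=snapshot(n); cv2.imwrite(f'pics/{f}.png',cv2.cvtColor(s['image'],cv2.COLOR_RGB2BGR)); pickle.dump(s,open(f'pics/{f}.pkl','wb')); return s
def load(f): return pickle.load(open(f'pics/{f}.pkl','rb'))
def ray(s,u,v):
    T=s['world_from_camera']; d=T[:3,:3]@np.array([(u-s['cx'])/s['fx'],(v-s['cy'])/s['fy'],1]); return T[:3,3],d
def onz(s,u,v,z):
    o,d=ray(s,u,v); return o+d*(z-o[2])/d[2]
def proj(s,p):
    T=s['world_from_camera']; c=T[:3,:3].T@(np.array(p)-T[:3,3]); return c[0]/c[2]*s['fx']+s['cx'],c[1]/c[2]*s['fy']+s['cy']
E
python3 - <<'E'
from h import *
for n in ('scene','side','wrist'):
    s=snap(n,n+'0'); print(n,s['fx'],s['world_from_camera'].round(3).tolist())
a=[cv2.imread(f'pics/{n}0.png') for n in('scene','side')]
cv2.imwrite('pics/both.png',np.hstack(a)[:, :])
print(get_state())
E
```

```text
scene 459.731724160119 [[-0.81, 0.48, -0.337, 0.923], [0.586, 0.679, -0.442, 0.383], [0.017, -0.555, -0.831, 0.92], [0.0, 0.0, 0.0, 1.0]]
side 386.44982912451917 [[0.816, -0.432, 0.385, 0.2], [-0.578, -0.627, 0.522, -0.587], [0.016, -0.648, -0.761, 0.85], [0.0, 0.0, 0.0, 1.0]]
wrist 351.3938660310498 [[1.0, 0.001, -0.001, 0.525], [0.001, -0.951, -0.309, 0.079], [-0.001, 0.309, -0.951, 0.373], [0.0, 0.0, 0.0, 1.0]]
{'clock': 0.15, 'joint_positions': array([-7.03109324e-02,  5.27035860e-02,  1.40144027e+00, -6.76037157e-06,
        1.68861096e+00, -7.03393682e-02]), 'qvel': array([-0.000529  , -0.00290078, -0.00239491, -0.00041843,  0.00056739,
       -0.00156144]), 'tau': array([ 9.01752592e-04, -3.81951857e+01, -3.60423374e+01, -3.57651027e-05,
        4.66565543e-03,  6.07237575e-05]), 'eef_pos': array([5.24786569e-01, 3.03545588e-05, 2.30685747e-01]), 'tool_rot': array([ 7.07096888e-01,  7.07116436e-01, -3.83532273e-04, -4.36539984e-04]), 'ft_force': array([-0.3745088 , -0.26292155,  1.36142284]), 'wrist_torque': array([-0.01045793,  0.02156248,  0.04677206]), 'grasp_force': 0.0, 'width': 0.08523345964703653}
```

View pics/scene0.png

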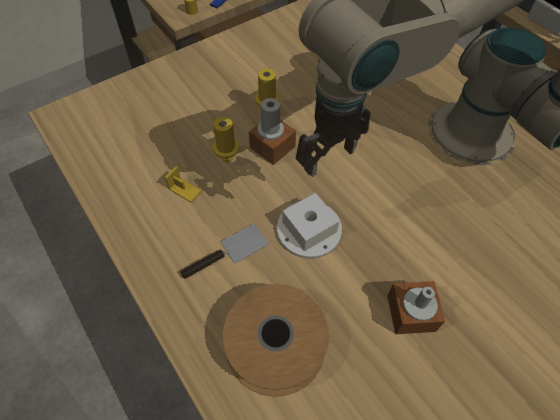

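View pics/side0.png

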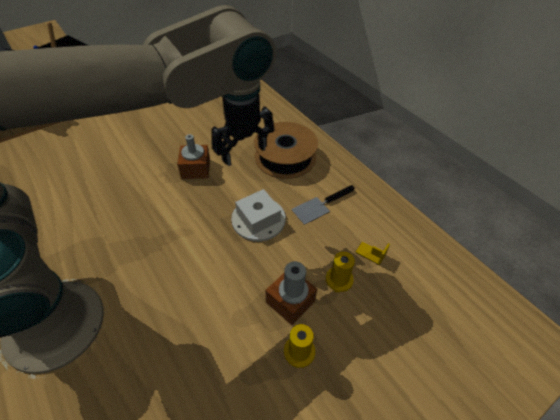

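The candidates for the spindle are as follows:
- Grey thick spindle in a wooden block: scene (270,118), side (294,285).
- Grey slim spindle in the other block: scene (425,300), side (192,148).
- Two yellow look-alikes without a block: scene (267,88) and (224,135).

The grey thick one fits: it is aluminium, has a wide barrel and hangs in a rest. I'll confirm it in an enlarged crop.

```bash
python3 - <<'E'
from h import *
a=cv2.imread('pics/scene0.png'); b=cv2.imread('pics/side0.png')
c=[cv2.resize(i,(400,600),interpolation=cv2.INTER_CUBIC) for i in (a[85:265,235:355],b[180:360,225:345])]
cv2.imwrite('pics/crop.png',np.hstack(c))
S=load('scene0');D=load('side0')
print('stand',onz(S,311,216,.06),onz(D,258,207,.06))
print('sp top',onz(S,270,104,.15),onz(D,295,268,.15))
E
```

```text
stand [ 0.54566999 -0.00648769  0.06      ] [ 0.54627779 -0.015015    0.06      ]
sp top [ 0.4736211  -0.26595934  0.15      ] [ 0.47910689 -0.26407255  0.15      ]
```

View pics/crop.png

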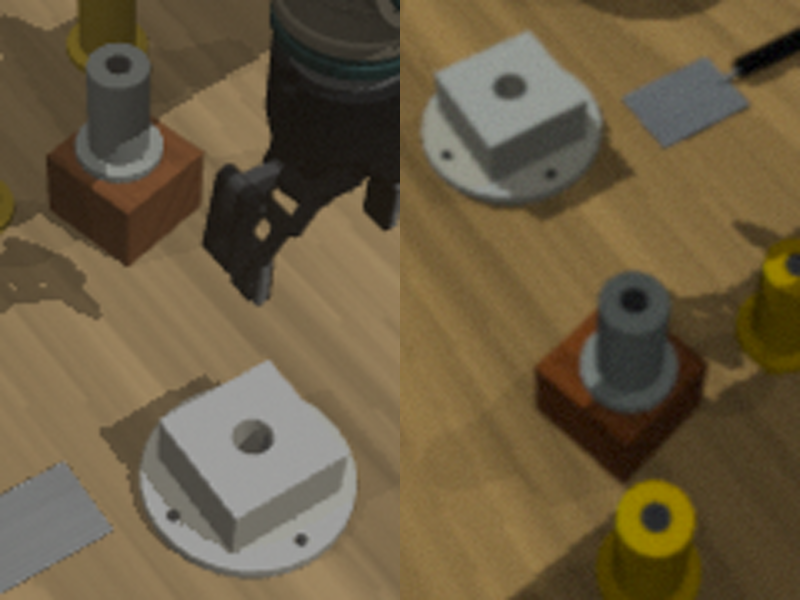

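The crop confirms it. The thick grey spindle stands in its rest, with its top centre at scene (270,104) and side (295,270). The stand's hole is at scene (311,216) and side (258,206).

```bash
python3 - <<'E'
from h import *
S=load('scene0');D=load('side0')
def tri(a,b):
    o,d=ray(S,*a);p,e=ray(D,*b);d/=np.linalg.norm(d);e/=np.linalg.norm(e)
    t=np.linalg.lstsq(np.c_[d,-e],p-o,rcond=None)[0];x=o+d*t[0];y=p+e*t[1];return ((x+y)/2).round(4),np.linalg.norm(x-y).round(4)
print('spindle',tri((270.4,104.5),(295.2,270)));print('hole',tri((310.9,216),(258,206.1)))
print('y1',tri((267,74),(302,335)));print('y2',tri((223,124),(345,259)))
E
```

```text
spindle (array([ 0.475 , -0.2664,  0.149 ]), np.float64(0.0047))
hole (array([ 0.547 , -0.0091,  0.0578]), np.float64(0.0051))
y1 (array([ 0.408 , -0.3783,  0.128 ]), np.float64(0.0061))
y2 (array([ 0.5898, -0.2966,  0.1273]), np.float64(0.006))
```

View pics/wrist0.png

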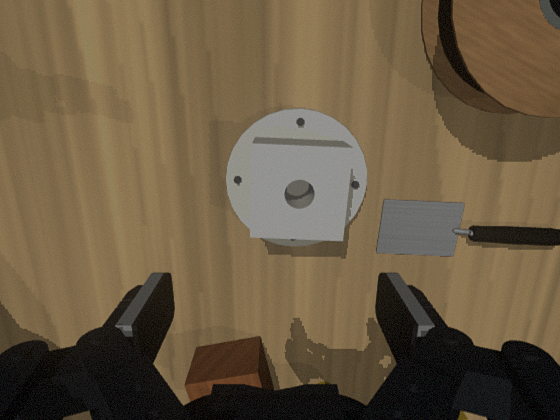

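The wrist picture shows the hole mouth at about (299,194), with the fingers clear of it. I'll move over the thick spindle.

>>> {"name": "drive_tool", "arguments": {
  "moves": [
    [1,[-0.5,-0.25,0],0],
    [1,[-1,-0.5,0],0],
    [1,[-1,-0.5,0],0]
  ],
  "force": 60
}}

```text
clock: 0.45
eef_pos: [0.4734, -0.1029, 0.2311]
tool_rot: [0.708, 0.706, -0.001, 0.0]
ft_force: [0.6, 1.1, 1.2]
width: 0.0855
grasp_force: 0.0
```

>>> {"name": "drive_tool", "arguments": {
  "moves": [
    [1,[-0.5,0,0],0],
    [1,[-1,0,0],0],
    [1,[-1,0,0],0]
  ]
}}

```text
clock: 0.75
eef_pos: [0.4743, -0.2043, 0.2306]
tool_rot: [0.709, 0.705, -0.001, -0.0]
ft_force: [0.2, 0.7, -0.6]
width: 0.0855
grasp_force: 0.0
```

>>> {"name": "drive_tool", "arguments": {
  "moves": [
    [1,[-0.4,0,0],0],
    [1,[-0.66,0,0],0],
    [1,[-0.66,0,0],0],
    [1,[-0.66,0,0],0],
    [1,[-0.66,0,0],0]
  ]
}}

```text
clock: 1.25
eef_pos: [0.4753, -0.2647, 0.2313]
tool_rot: [0.707, 0.708, 0.0, -0.0]
ft_force: [-0.3, 0.5, -0.3]
width: 0.0852
grasp_force: 0.0
```

```bash
python3 - <<'E'
from h import *
s=snap('wrist','wrist1'); st=get_state(); print(st['clock'],st['eef_pos'],st['tool_rot'],st['joint_positions'].round(2)); print(s['world_from_camera'].round(3))
W=load('wrist0'); 
# hole: darker blob inside bright boss
g=cv2.cvtColor(W['image'],cv2.COLOR_RGB2GRAY)[165:225,270:330]
print('grey',g[29,::3])
c=cv2.HoughCircles(cv2.medianBlur(cv2.resize(g,None,fx=4,fy=4),5),cv2.HOUGH_GRADIENT,1,100,param1=80,param2=20,minRadius=40,maxRadius=80)
print(c)
if c is not None:
    u,v=270+(c[0,0,0]+.5)/4-.5,165+(c[0,0,1]+.5)/4-.5; print(u,v,onz(W,u,v,.06))
E
```

```text
1.3 [ 0.47534368 -0.26468936  0.23139021] [ 7.06557190e-01  7.07655920e-01  1.89216566e-04 -3.72093139e-05] [-0.58  0.11  1.34  0.    1.69 -0.58]
[[ 1.     0.002  0.001  0.475]
 [ 0.002 -0.951 -0.309 -0.186]
 [ 0.     0.309 -0.951  0.374]
 [ 0.     0.     0.     1.   ]]
grey [146 145 146 144 147  65  66  93  97  98  95  63  67  79  81 152 147 147
 146 150]
[[[117.5 117.5  59.1]]]
299.0 194.0 [ 0.54685661 -0.00995539  0.06      ]
```

View pics/wrist1.png

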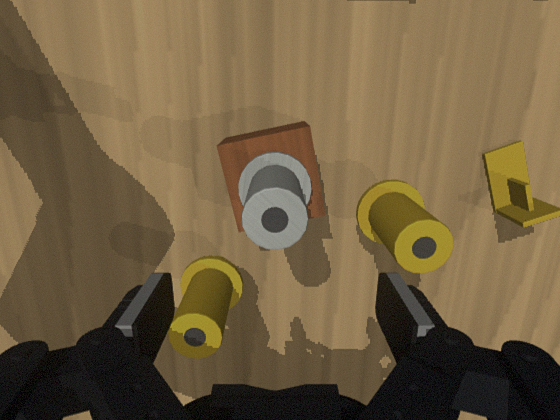

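The thick spindle's top ring is centred at about (275,218). The yellow ones, at (195,335) and (425,247), are clear of the finger paths.

```bash
python3 - <<'E'
from h import *
s=load('wrist1'); 
hsv=cv2.cvtColor(s['image'],cv2.COLOR_RGB2HSV); g=cv2.cvtColor(s['image'],cv2.COLOR_RGB2GRAY)
c=cv2.HoughCircles(cv2.medianBlur(cv2.resize(g[170:265,225:325],None,fx=4,fy=4),5),cv2.HOUGH_GRADIENT,1,60,param1=80,param2=20,minRadius=105,maxRadius=145)
for x,y,r in c[0][:3]:
    u,v=225+x/4,170+y/4; print(u,v,r/4,onz(s,u,v,.15))
print('by eye',onz(s,275.3,218.5,.15), 'tip hole of collar', onz(s,274.7,189,.070))
E
```

```text
276.625 218.375 30.6 [ 0.47645928 -0.26643572  0.15      ]
by eye [ 0.47556418 -0.2665271   0.15      ] tip hole of collar [ 0.47522864 -0.26738083  0.07      ]
```

>>> {"name": "drive_tool", "arguments": {
  "moves": [
    [1,[-0.02,0.0,0.2],0],
    [1,[-0.02,0.0,0.5],0],
    [1,[-0.02,0.0,0.8],0],
    [1,[-0.02,0.0,0.8],0]
  ]
}}

```text
clock: 1.7
eef_pos: [0.4734, -0.2657, 0.147]
tool_rot: [0.707, 0.708, -0.001, -0.004]
ft_force: [0.1, 0.9, -0.8]
width: 0.0853
grasp_force: 0.0
```

>>> {"name": "drive_tool", "arguments": {
  "moves": [
    [1,[0,0,0.25],0],
    [1,[0,0,0.45],0],
    [1,[0,0,0.56],0],
    [1,[0,0,0.56],0],
    [1,[0,0,0.56],0]
  ]
}}

```text
clock: 2.2
eef_pos: [0.4757, -0.2681, 0.0969]
tool_rot: [0.707, 0.707, 0.0, 0.001]
ft_force: [-0.1, 0.2, 0.3]
width: 0.0854
grasp_force: 0.0
```

>>> {"name": "drive_tool", "arguments": {
  "moves": [
    [0,[0,0,0],0],
    [0,[0,0,0],0],
    [0,[0,0,0],0],
    [0,[0,0,0],0],
    [0,[0,0,0],0],
    [0,[0,0,0],0],
    [0,[0,0,0],0],
    [0,[0,0,0],0]
  ],
  "force": 80
}}

```text
clock: 3.0
eef_pos: [0.4755, -0.2683, 0.0965]
tool_rot: [0.707, 0.707, 0.0, 0.001]
ft_force: [0.3, 0.4, 5.6]
width: 0.0447
grasp_force: 81.6
```

>>> {"name": "drive_tool", "arguments": {
  "moves": [
    [0,[0,0,-0.1],0],
    [0,[0,0,-0.3],0],
    [0,[0,0,-0.5],0],
    [0,[0,0,-0.7],0],
    [0,[0,0,-0.85],0],
    [0,[0,0,-0.85],0],
    [0,[0,0,-0.85],0]
  ]
}}

```text
clock: 3.7
eef_pos: [0.4748, -0.2679, 0.1797]
tool_rot: [0.707, 0.707, -0.0, -0.0]
ft_force: [-0.2, -1.0, -1.8]
width: 0.0446
grasp_force: 81.5
```

>>> {"name": "drive_tool", "arguments": {
  "moves": [
    [0,[0.2,0.05,0],0],
    [0,[0.5,0.2,0],0],
    [0,[0.8,0.3,0],0],
    [0,[1,0.36,0],0],
    [0,[1,0.36,0],0],
    [0,[1,0.36,0],0]
  ]
}}

```text
clock: 4.3
eef_pos: [0.5106, -0.1678, 0.179]
tool_rot: [0.707, 0.707, -0.001, -0.001]
ft_force: [-0.2, 0.2, -1.5]
width: 0.0445
grasp_force: 81.7
```

```bash
python3 - <<'E'
from h import *
st=get_state(); print(st['clock'],st['eef_pos'],st['tool_rot'],st['width'],st['ft_force'])
a=[snap(n,n+'2')['image'] for n in('scene','side','wrist')]
a=[cv2.cvtColor(i,cv2.COLOR_RGB2BGR) for i in a]
c=[cv2.resize(a[0][50:275,200:400],(400,450)),cv2.resize(a[1][130:355,170:370],(400,450))]
cv2.imwrite('pics/c2.png',np.hstack(c))
E
```

```text
4.3 [ 0.51057509 -0.16777059  0.17901436] [ 7.06802496e-01  7.07410133e-01 -5.73597919e-04 -8.98501943e-04] 0.04452777227600103 [-0.22453886  0.16756597 -1.52554687]
```

View pics/c2.png

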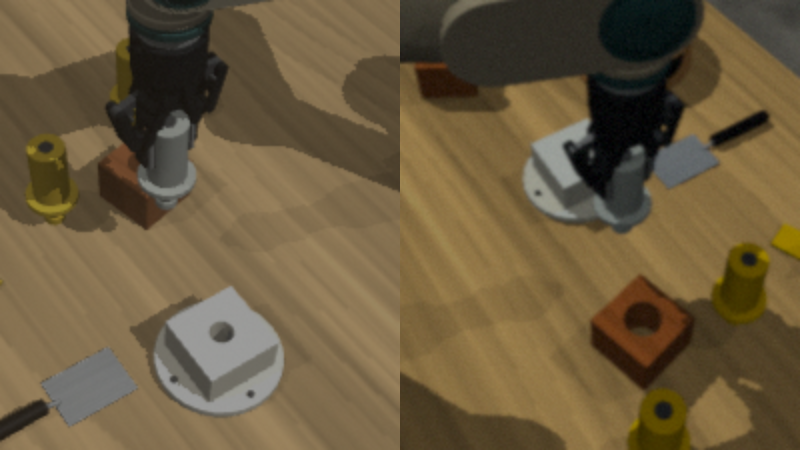

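View pics/wrist2.png

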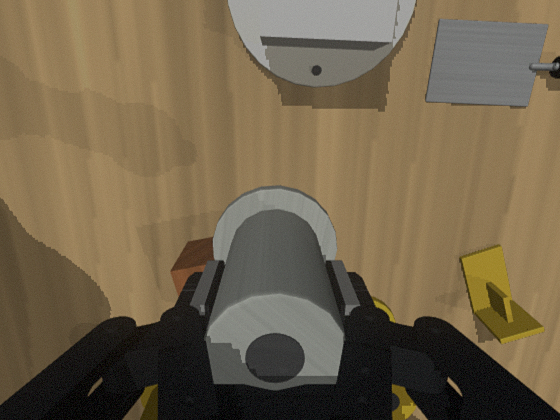

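The spindle hangs upright in the grip. In the wrist view its collar's arc peaks at (275,187) and its top face is near (275,340). Rest_a is empty and the stand is untouched. Next I'll measure where the spindle sits relative to the TCP.

```bash
python3 - <<'E'
from h import *
from scipy.optimize import least_squares
s=load('wrist2'); st=get_state(); T=st['eef_pos']; print(T,st['clock'])
im=s['image']; sat=cv2.GaussianBlur(cv2.cvtColor(im,cv2.COLOR_RGB2HSV)[...,1],(3,3),0).astype(int); g=cv2.GaussianBlur(cv2.cvtColor(im,cv2.COLOR_RGB2GRAY),(3,3),0).astype(float)
def fit(px,z,r):
    P=np.array([onz(s,u,v,z)[:2] for u,v in px])
    f=least_squares(lambda c:np.hypot(*(P-c).T)-r,P.mean(0)-[0,r*.6],loss='soft_l1',f_scale=.001); return f.x, np.abs(f.fun).mean()
col=[(u,170+np.argmin(np.diff(sat[170:240,u]))+.5) for u in range(225,326,4)]
c,e=fit(col,T[2]-.0345,.033); print('collar',c,e,c-T[:2]); print([v for u,v in col])
top=[(u,285+np.argmax(np.diff(g[285:335,u]))+.5) for u in range(222,330,4)]
c,e=fit(top,T[2]+.0535,.023); print('top',c,e,c-T[:2]); print([v for u,v in top])
E
```

```text
[ 0.5105976  -0.1687684   0.17975964] 4.45
collar [ 0.51004504 -0.16821843] 0.0001641151992156039 [-0.00055256  0.00054996]
[np.float64(208.5), np.float64(203.5), np.float64(200.5), np.float64(197.5), np.float64(194.5), np.float64(191.5), np.float64(190.5), np.float64(189.5), np.float64(187.5), np.float64(186.5), np.float64(185.5), np.float64(185.5), np.float64(185.5), np.float64(185.5), np.float64(185.5), np.float64(186.5), np.float64(187.5), np.float64(187.5), np.float64(188.5), np.float64(190.5), np.float64(193.5), np.float64(195.5), np.float64(197.5), np.float64(201.5), np.float64(206.5), np.float64(210.5)]
top [ 0.51027827 -0.16774204] 0.00013717971822591664 [-0.00031933  0.00102636]
[np.float64(312.5), np.float64(308.5), np.float64(305.5), np.float64(303.5), np.float64(301.5), np.float64(300.5), np.float64(298.5), np.float64(296.5), np.float64(295.5), np.float64(295.5), np.float64(294.5), np.float64(294.5), np.float64(293.5), np.float64(293.5), np.float64(292.5), np.float64(293.5), np.float64(294.5), np.float64(295.5), np.float64(296.5), np.float64(297.5), np.float64(297.5), np.float64(298.5), np.float64(300.5), np.float64(303.5), np.float64(305.5), np.float64(308.5), np.float64(310.5)]
```

>>> {"name": "drive_tool", "arguments": {
  "moves": [
    [0,[0.2,0.1,0],0],
    [0,[0.5,0.25,0],0],
    [0,[0.7,0.36,0],0],
    [0,[0.8,0.37,0],0],
    [0,[0.8,0.37,0],0],
    [0,[0.8,0.37,0],0]
  ]
}}

```text
clock: 5.05
eef_pos: [0.5476, -0.0889, 0.1802]
tool_rot: [0.707, 0.707, -0.0, 0.0]
ft_force: [-0.3, -0.4, -1.9]
width: 0.0446
grasp_force: 81.8
```

```bash
python3 - <<'E'
from h import *
st0=get_state(); s=snap('wrist','wrist3'); T=st0['eef_pos']; print(T,st0['tool_rot'].round(4))
u,v=map(int,proj(s,[.547,-.010,.06])); print(u,v)
g=cv2.cvtColor(s['image'],cv2.COLOR_RGB2GRAY); x0,y0=u-32,max(v-32,0); r=g[y0:v+32,x0:u+32]
m=(cv2.GaussianBlur(r,(3,3),0)<np.percentile(r,85)*.82).astype(np.uint8)
n,l,sts,cen=cv2.connectedComponentsWithStats(m)
k=l[v-y0,u-x0]; print(k,[ (i,sts[i].tolist()) for i in range(1,n) if sts[i][4]>60])
cv2.imwrite('pics/hole.png',cv2.resize(r,None,fx=8,fy=8,interpolation=cv2.INTER_NEAREST))
k=max(range(1,n),key=lambda i:sts[i][4]) if k==0 else k
c=max(cv2.findContours((l==k).astype(np.uint8),cv2.RETR_EXTERNAL,cv2.CHAIN_APPROX_NONE)[0],key=cv2.contourArea)
e=cv2.fitEllipse(c); print(e); h=onz(s,e[0][0]+x0,e[0][1]+y0,.06); print('hole',h,'delta',h[:2]-T[:2])
print(get_state()['eef_pos'])
E
```

```text
[ 0.54760766 -0.08894242  0.18023924] [ 7.074e-01  7.068e-01 -2.000e-04  1.000e-04]
274 92
1 [(1, [12, 12, 40, 41, 1283])]
((31.82220458984375, 32.0024299621582), (38.68326950073242, 40.3988151550293), 6.67960786819458)
hole [ 0.54679046 -0.00953914  0.06      ] delta [-0.0008172   0.07940329]
[ 0.54759199 -0.08912336  0.18028798]
```

View pics/hole.png

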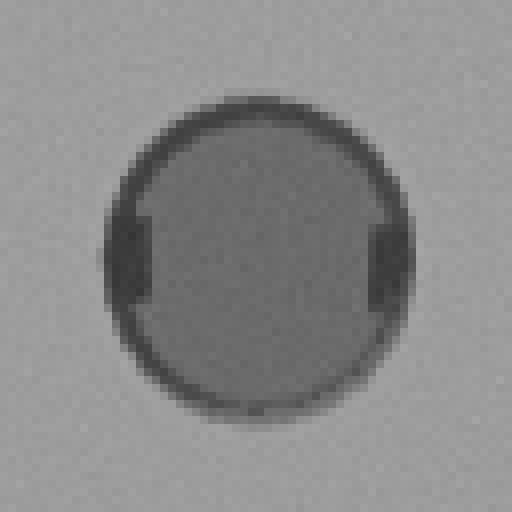

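The hole shows cleanly, centred at about (274,92) in the full picture, with its tabs left and right along world x. I'll measure the collar in this same picture so that TCP reading noise cancels.

```bash
python3 - <<'E'
from h import *
from scipy.optimize import least_squares
s=load('wrist3'); sat=cv2.GaussianBlur(cv2.cvtColor(s['image'],cv2.COLOR_RGB2HSV)[...,1],(3,3),0).astype(int); g=cv2.GaussianBlur(cv2.cvtColor(s['image'],cv2.COLOR_RGB2GRAY),(3,3),0).astype(float)
z=.1800
for nm,d in (('sat',-np.diff(sat[170:230],axis=0)),('grey',abs(np.diff(g[170:230],axis=0)))):
    px=[(u,170+np.argmax(d[:,u])+.5) for u in range(229,324,3)]
    P=np.array([onz(s,u,v,z-.0345)[:2] for u,v in px])
    f=least_squares(lambda c:np.hypot(*(P-c).T)-.033,P.mean(0)-[0,.02],loss='soft_l1',f_scale=.001)
    print(nm,f.x,abs(f.fun).mean(),'to go',(np.array([.54679,-.00954])-f.x)*1000)
E
```

```text
sat [ 0.54701792 -0.08852009] 0.00015901733811706257 to go [-0.22792475 78.98008814]
grey [ 0.54715218 -0.09059884] 0.003204089555754735 to go [-0.36218137 81.05884495]
```

>>> {"name": "drive_tool", "arguments": {
  "moves": [
    [0,[0.2,0,0],0],
    [0,[0.5,0,0],0],
    [0,[0.7,0,0],0],
    [0,[0.79,-0.002,0],0],
    [0,[0.79,-0.002,0.1],0],
    [0,[0.79,-0.002,0.3],0],
    [0,[0.79,-0.002,0.38],0],
    [0,[0.79,-0.002,0.38],0],
    [0,[0.79,-0.002,0.38],0]
  ]
}}

```text
clock: 6.0
eef_pos: [0.548, -0.0097, 0.1426]
tool_rot: [0.707, 0.707, 0.0, 0.0]
ft_force: [0.5, 0.2, -1.4]
width: 0.0445
grasp_force: 81.8
```

>>> {"name": "drive_tool", "arguments": {
  "moves": [
    [0,[0,0,0.04],0],
    [0,[0,0,0.07],0],
    [0,[0,0,0.1],0],
    [0,[0,0,0.1],0]
  ]
}}

```text
clock: 6.4
eef_pos: [0.5479, -0.0093, 0.1327]
tool_rot: [0.707, 0.707, -0.0, 0.001]
ft_force: [-1.3, -2.5, -2.2]
width: 0.0446
grasp_force: 81.6
```

>>> {"name": "drive_tool", "arguments": {
  "moves": [
    [0,[0,0,0.03],0],
    [0,[0,0,0.06],0],
    [0,[0,0,0.1],0],
    [0,[0,0,0.1],0]
  ]
}}

```text
clock: 6.8
eef_pos: [0.5475, -0.0092, 0.1213]
tool_rot: [0.707, 0.707, -0.0, -0.0]
ft_force: [0.4, -2.7, -2.4]
width: 0.0447
grasp_force: 81.5
```

>>> {"name": "drive_tool", "arguments": {
  "moves": [
    [0,[-0.003,0,0.05],0],
    [0,[-0.003,0,0.1],0],
    [0,[-0.003,0,0.15],0],
    [0,[-0.003,0,0.2],0],
    [0,[-0.003,0,0.23],0],
    [0,[-0.003,0,0.23],0]
  ]
}}

```text
clock: 7.4
eef_pos: [0.5479, -0.0095, 0.0994]
tool_rot: [0.707, 0.707, 0.0, 0.0]
ft_force: [-2.3, -3.3, 1.7]
width: 0.0447
grasp_force: 81.8
```

>>> {"name": "drive_tool", "arguments": {
  "moves": [
    [0,[0,0,0.015],0],
    [0,[0,0,0.03],0],
    [0,[0,0,0.045],0],
    [0,[0,0,0.055],0],
    [0,[0,0,0.055],0],
    [0,[0,0,0.055],0]
  ]
}}

```text
clock: 8.0
eef_pos: [0.5478, -0.0095, 0.0945]
tool_rot: [0.707, 0.707, -0.0, 0.0]
ft_force: [-5.2, -4.2, 5.9]
width: 0.0448
grasp_force: 83.3
```

>>> {"name": "drive_tool", "arguments": {
  "moves": [
    [0,[0,0,0.01],0],
    [0,[0,0,0.02],0],
    [0,[0,0,0.02],0],
    [0,[0,0,0.02],0]
  ]
}}

```text
clock: 8.4
eef_pos: [0.5478, -0.0096, 0.0944]
tool_rot: [0.707, 0.707, 0.0, 0.0]
ft_force: [-13.0, -3.4, 17.9]
width: 0.0449
grasp_force: 83.7
```

>>> {"name": "drive_tool", "arguments": {
  "moves": [
    [0,[0,-0.003,0.015],0],
    [0,[0,-0.005,0.015],0],
    [0,[0,-0.005,-0.01],0],
    [0,[0,-0.005,-0.01],0],
    [1,[0,-0.005,-0.01],0],
    [1,[0,-0.005,-0.01],0],
    [1,[0,-0.005,-0.01],0],
    [1,[0,-0.005,-0.01],0],
    [1,[0,-0.005,-0.01],0],
    [1,[0,-0.005,-0.01],0],
    [1,[0,-0.005,-0.01],0],
    [1,[0,-0.005,-0.01],0]
  ]
}}

```text
clock: 9.6
eef_pos: [0.5473, -0.0093, 0.0928]
tool_rot: [0.707, 0.707, 0.0, 0.0]
ft_force: [0.2, 0.0, 1.1]
width: 0.0855
grasp_force: 0.0
```

>>> {"name": "drive_tool", "arguments": {
  "moves": [
    [1,[0,0,-0.2],0],
    [1,[0,0,-0.5],0],
    [1,[0,0,-0.9],0],
    [1,[0,0,-1],0],
    [1,[0,0,-1],0],
    [1,[0,0,-1],0]
  ]
}}

```text
clock: 10.2
eef_pos: [0.5469, -0.0093, 0.1915]
tool_rot: [0.707, 0.707, -0.001, -0.001]
ft_force: [0.3, 0.5, -0.8]
width: 0.0859
grasp_force: 0.0
```

>>> {"name": "drive_tool", "arguments": {
  "moves": [
    [1,[-0.2,0,-0.2],0],
    [1,[-0.6,0,-0.2],0],
    [1,[-0.6,0,-0.2],0],
    [1,[-0.6,0,-0.2],0],
    [1,[-0.6,0,-0.2],0]
  ]
}}

```text
clock: 10.7
eef_pos: [0.5469, -0.0686, 0.2113]
tool_rot: [0.707, 0.707, -0.001, -0.001]
ft_force: [0.3, 1.0, -0.8]
width: 0.0857
grasp_force: 0.0
```

```bash
python3 - <<'E'
from h import *
a=[cv2.cvtColor(snap(n,n+'4')['image'],cv2.COLOR_RGB2BGR) for n in('scene','wrist')]
c=[cv2.resize(a[0][130:280,220:420],(480,360)),cv2.resize(a[1],(320,360))]
c=[cv2.resize(a[0][140:280,240:380],(400,400),interpolation=cv2.INTER_CUBIC),cv2.resize(a[1][0:280,130:410],(400,400))]
cv2.imwrite('pics/c4.png',np.hstack(c))
s=load('wrist4'); print(proj(s,[.5468,-.0095,.148]),proj(s,[.5468,-.0095,.06]))
E
```

```text
(np.float64(275.07391820436663), np.float64(129.41801506790543)) (np.float64(275.0770263903773), np.float64(118.79138402657132))
```

View pics/c4.png

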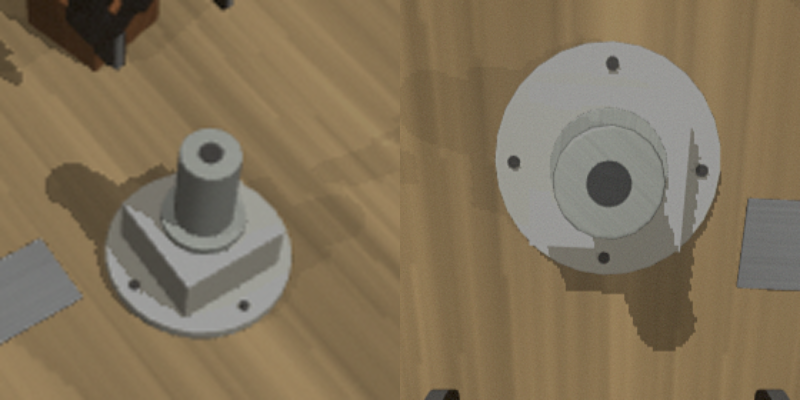

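The spindle stands in the stand, with its top at wrist (276,128) against a predicted (275,129). I have plenty of time, so I'll check the seating height with a light press of the shut fingertips on the barrel's top, which should stop at z≈0.148.

>>> {"name": "drive_tool", "arguments": {
  "moves": [
    [0,[0.3,0,0],0],
    [0,[0.59,0,0],0],
    [0,[0.59,0,0.1],0],
    [0,[0.59,0,0.3],0],
    [0,[0.59,0,0.5],0],
    [0,[0.59,0,0.55],0],
    [0,[0.59,0,0.58],0],
    [0,[0.59,0,0.58],0]
  ]
}}

```text
clock: 11.6
eef_pos: [0.5475, -0.0104, 0.1552]
tool_rot: [0.707, 0.707, 0.0, 0.0]
ft_force: [0.4, 0.2, 0.3]
width: 0.0001
grasp_force: 0.0
```

>>> {"name": "drive_tool", "arguments": {
  "moves": [
    [0,[0,0,0.015],0],
    [0,[0,0,0.03],0],
    [0,[0,0,0.045],0],
    [0,[0,0,0.06],0],
    [0,[0,0,0.06],0]
  ]
}}

```text
clock: 12.1
eef_pos: [0.5472, -0.0103, 0.1486]
tool_rot: [0.707, 0.707, -0.0, -0.0]
ft_force: [-0.6, 0.3, -1.2]
width: 0.0005
grasp_force: 0.0
```

>>> {"name": "drive_tool", "arguments": {
  "moves": [
    [0,[0,0,0.01],0],
    [0,[0,0,0.02],0],
    [0,[0,0,0.03],0],
    [0,[0,0,0.03],0]
  ]
}}

```text
clock: 12.5
eef_pos: [0.5479, -0.0103, 0.1481]
tool_rot: [0.707, 0.707, 0.001, 0.001]
ft_force: [-4.1, 0.6, 9.8]
width: 0.0001
grasp_force: 5.3
```

Contact came at z≈0.148, so the collar is flush. I'll retreat and hand in.

>>> {"name": "drive_tool", "arguments": {
  "moves": [
    [0,[0,0,-0.2],0],
    [0,[0,0,-0.5],0],
    [0,[0,0,-0.8],0],
    [0,[0,0,-0.8],0],
    [0,[0,0,-0.8],0],
    [0,[0,0,-0.8],0]
  ]
}}

```text
clock: 13.1
eef_pos: [0.5469, -0.0102, 0.2244]
tool_rot: [0.707, 0.707, -0.001, -0.001]
ft_force: [-0.7, -0.3, -0.0]
width: 0.0001
grasp_force: 0.0
```

```bash
python3 -c "
from h import *
print(get_state()['eef_pos']); print(close_job())"
```

```text
[ 0.54686906 -0.01024464  0.2244478 ]
the job is handed in; nothing more can be done
None
```

The thick spindle is plugged upright into the stand and released; a light fingertip press on its top stopped at 0.148 m, the height for a flush collar, the bystanders were not touched, and the job was handed in at about 13 s (no verdict was returned).

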